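# Open the desk humidifier for refilling

## Robot

A 6-joint arm with a two-finger parallel gripper is mounted at the origin on the work surface. World frame = base frame: x ahead of the robot, y to its left, z up, the work surface at z = 0. Lengths are in m, angles in rad, forces in N, time in s.
With the tool pointing down it reaches from about 0.275 to 0.825 m from the base axis. Payload 4.9 kg.
Tool frame: the origin (TCP) lies at the very end of the fingers, on their centre line; the grasp point (between the pads) lies 19 mm behind it; z points along the fingers, y is the line along which they close (so a half turn about z gives the same grasp; the last joint's range is limited). The gripper opens to 85 mm and grips with 20 to 120 N. Pads are 22 mm wide; open, the fingers measure 114 mm over their backs; the gripper's body (76 mm by 85 mm) begins 54 mm behind the grasp point. The pads swing forward as they close: fully open they stand 13 mm farther back than shut.
Start: joints at [0.992, 0.326, -0.193, 1.052, 0, 1.437], TCP at [0.237, 0.497, 0.195] pointing down, gripper open.
Joint ranges: [-2.65, 2.65], [-0.97, 1.79], [-1.3, 1.35], [-1.93, 2.1], [-1.47, 1.37], [-3.14, 3.14]. Speed limits (rad/s): [2.57, 2.57, 3.14, 3.14, 3.14, 3.14].

## Interface

Orientations are given as [roll, pitch, yaw] about the fixed x, y, z axes, in that order (R = Rz(yaw) Ry(pitch) Rx(roll)).
In Python, from cell import bot gives the robot as it stands.
- The arm moves only by the shell command python3 -m creep 'ROWS' [FORCE]. ROWS is JSON, a list that holds one entry, the list of rows, each a list of 7 numbers: the turn, a rotation vector about the tool's x, y, z in units of 10 degrees (1.0 is 10 degrees), then the shift along the tool's x, y, z in units of 50 mm (1.0 is 50 mm), then the opening, from 0 (shut) to 1 (fully open). In form: [[[rx, ry, rz, x, y, z, gripper], ...]]. A call has 1 to 10 rows; each row is the pose to reach, as a shift and turn from the pose commanded when the call began, along the tool's axes at that moment; what a row does not reach only later rows make up. A row lasts 1/8 s, in which the tool goes at most 62.5 mm and 10.7 degrees, less where a joint would pass 70% of its speed; a pose out of reach is approached as far as the arm can. A call with a gripper value outside its range is refused whole. The fingers move at their own pace and stop on an object; FORCE is the grip in N (left out, the last holds). Time passes only in rows, so rows that repeat a pose let the fingers close. It gives the time, the measured TCP pose, the force, the opening and the grip force at its end, in the units of the state.
- bot.observe(): the state, without advancing time (a new reading comes with each control period).
- bot.capture(name): name is "scene" or "side" or "wrist"; returns a dict with "img" (420x560x3 uint8, red, green, blue), "fx", "fy", "cx", "cy" (pixels), "k1" (the pictures are not rectified: a ray, as slopes to the right and down, at radius r is drawn at 1 + k1 r^2 times it, then the intrinsics apply), "rvec" (rotation vector, rad) and "tvec" (3), from world to camera coordinates, as OpenCV has them. Camera axes: x right, y down, z forward; pixel columns grow to the right and rows downward; lengths in m; the calibration is good to about 2 mm. A picture is of the moment at which its call begins. There is no depth.
- bot.job_done(): hands the job in; it is judged then, once.
The state is a dict: "clock": time; "q": joint angles; "qd": joint speeds; "joint_efforts": joint torques, N m; "tool_pos": TCP position; "tool_rot": TCP orientation; "contact_force": force on the tool from outside, world axes, zero at the start; "wrist_torque": the same for the moment, N m; "finger_gap": finger opening in m; "finger_force": force on a finger pad.
Only numpy, scipy, OpenCV 4.12 (cv2) and the standard library are available. Lean on these libraries where they do the work, as an engineer would, in place of code of your own. Each camera call takes 0.05 s, during which the arm holds its last target. There are 200 camera calls.

## Task

Open the humidifier for a refill: lift the loose white cover off by its knob, stand it upright on the round cork mat and let go of it. Then take the blue tank cap by its grip and turn it loose; nobody remembers whether its thread is right-handed or left-handed, so try one way and, if it stops after a little turn, go the other way, never forcing it and never pulling while it is still locked. Finish while holding the cap level, lifted straight up at least 5 cm off the neck, and leave the other things on the desk where they are.

Things in the scene. Friction and masses are not known exactly. Their poses are not given: they have to be found in the camera images.
- humidifier: white round desk humidifier, fixed; 160 mm across, flat top (deck) 100 mm above the desk; a grey disc 116 mm across, 5 mm high lies on the middle of the deck. Origin: centre of the underside; z up; its front (water window, button) faces its -x. It stands left or right on the desk, the cork mat on the other side.
- neck (a point): centre of the tank's neck, at the top of the grey disc, 105 mm above the desk, where the cap's lower edge rests. The neck is a steel stub 38 mm across, 14 mm high, inside the cap. Cap and neck must not press on one another with more than 90 N.
- cover_knob (a point): middle of the black knob of the loose white cover: an upright cylinder 26 mm across, 24 mm tall (12 mm of it above this point). The cover's flat top is 16 mm below this point, its lower edge 78 mm below. It starts on the deck over the cap, round the grey disc with 5 mm play, and must go straight up 65 mm or more to clear the cap.
- cap_grip (a point): middle of the grip of the blue tank cap, on its axis: an upright round cylinder 28 mm across, 28 mm tall, on the cap's round flange (64 mm across, 20 mm high). This point is 14 mm below the grip's top, 14 mm above the flange, 34 mm above the cap's lower edge. z up; x along the white stripe on flange and grip. Starts under the cover, screwed home.
- mat: round cork mat, 210 mm across and 4 mm thick, fixed to the desk. Origin: centre of its underside, on the desk. The cover is to stand on it, whole underside on the cork.
- cover_base (a point): centre of the lower edge of the white cover, an upside-down hollow drum 136 mm across, walls 4 mm, 0.15 to 0.31 kg; z up
- coffee_cup: yellow paper coffee cup with black lid, 80 mm across, 100 mm tall, loose; origin centre of the underside; leave alone
- earphone_case: small white earphone case, 55 x 48 x 26 mm, loose, in front of the robot; origin centre of the underside; leave alone
- phone: black phone lying flat, 150 x 74 x 9 mm, loose; origin centre of the underside; leave alone
- mouse: grey computer mouse, 100 x 60 x 30 mm, loose; origin centre of the underside; leave alone
- water_bottle: glass water bottle, 64 mm across, 200 mm tall, loose; origin centre of the underside; leave alone
- cap: the blue cap, 40 to 85 g; origin: centre of its lower edge. Short thread, hand unseen, differs every time: turned the loosening way (light, no rise) by about 50 degrees it lifts straight off (free from about 37, end stop at 61 to 73). The other way a solid stop comes after 6 to 18 degrees and it stays locked; a 20 to 40 N grip then slips round. Locked, it can rise only 2 mm.
There are look-alikes about, which are no part of the job. What is shaped like the humidifier but red is not meant.

How it is judged:
By the outcome, as a careful person would: the job done as asked, in the order asked, and still so for the second after the job is handed in, while the arm keeps its last pose, push and grip.
It also fails if it takes over 61 s, if anything falls off the work surface, if the arm or the gripper's body presses on something with over 40 N, if the wrist force passes 120 N, or if a joint passes its speed limit or range.

## Working session

There is one attempt and no reset: what is moved stays moved. The work goes in short steps, Python scripts to look and compute and a shell command to move; the robot and the scene stay as the last step left them, time stands still between calls to the robot, and variables do not carry over. Pictures are saved under pics/ and viewed, at most 10 in all, crops included, and the job is handed in when it is done.

```bash
mkdir -p pics; ls
python3 - <<'E'
from cell import bot
import cv2,numpy as np
s=bot.observe();print({k:np.round(v,3).tolist() for k,v in s.items()})
for n in("scene","side"):
    c=bot.capture(n);cv2.imwrite(f"pics/{n}0.png",c["img"][:,:,::-1]);np.save(f"{n}0.npy",c,allow_pickle=True)
    print(n,[c[k] for k in("fx","fy","cx","cy","k1","rvec","tvec")])
E
```

```text
pics
{'clock': 0.0, 'q': [0.992, 0.327, -0.194, 1.052, -0.0, 1.437], 'qd': [0.001, -0.0, -0.0, -0.001, -0.001, -0.0], 'joint_efforts': [0.002, -44.34, 26.244, 0.016, -0.0, 0.0], 'tool_pos': [0.236, 0.496, 0.195], 'tool_rot': [-3.14, -0.0, 2.697], 'contact_force': [0.478, 0.941, 0.228], 'wrist_torque': [-0.036, -0.004, -0.024], 'finger_force': 0.0, 'finger_gap': 0.086}
scene [414.78881294183077, 414.78881294183077, 280.3836887133967, 208.57267804718984, 0.004728790688093165, array([ 2.01397356,  1.52569856, -0.56072354]), array([-0.12682788, -0.30620875,  1.49847387])]
side [457.1086596465418, 457.1086596465418, 274.82567785828724, 210.01003973021596, -0.14014049101989864, array([ 2.23426395, -0.16728524,  0.07863312]), array([-0.50075824,  0.16089997,  1.17575972])]
```

View pics/scene0.png

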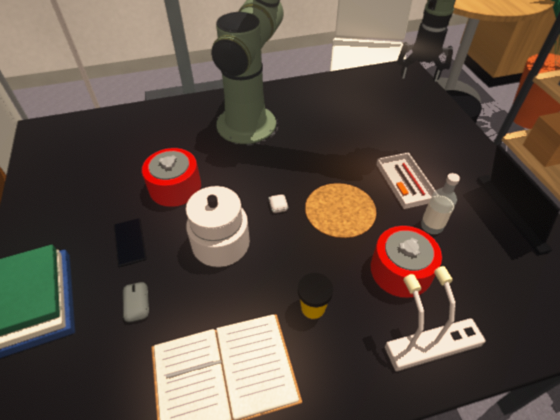

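View pics/side0.png

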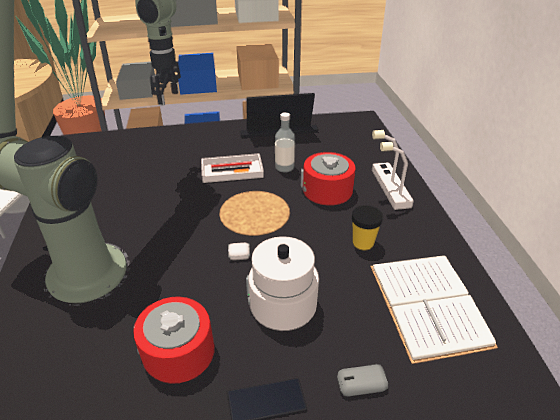

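The scene view shows the white humidifier at (217,228) with its black knob at (212,201), and the cork mat at (341,209). The look-alikes are the red humidifiers at (172,177) and (406,260). In the side view the knob is at (283,251), the mat at (254,212), and the red ones at (174,338) and (329,178). I choose the white one.

```bash
cat > h.py <<'E'
import numpy as np,cv2
from cell import bot
def ray(c,u,v):
    R=cv2.Rodrigues(np.array(c["rvec"]))[0];t=np.array(c["tvec"])
    K=np.array([[c["fx"],0,c["cx"]],[0,c["fy"],c["cy"]],[0,0,1]])
    p=cv2.undistortPoints(np.array([[[u,v]]],float),K,np.array([c["k1"],0,0,0.]))[0,0]
    d=R.T@np.array([p[0],p[1],1]);return -R.T@t,d/np.linalg.norm(d)
def plane(c,u,v,z):
    o,d=ray(c,u,v);return o+d*(z-o[2])/d[2]
def tri(a,b):
    A=np.zeros((3,3));y=np.zeros(3)
    for o,d in(a,b):
        P=np.eye(3)-np.outer(d,d);A+=P;y+=P@o
    x=np.linalg.solve(A,y)
    return x,[float(np.linalg.norm((np.eye(3)-np.outer(d,d))@(x-o)))for o,d in(a,b)]
def blob(m,x0,y0,x1,y1):
    k=np.zeros(m.shape,np.uint8);k[y0:y1,x0:x1]=m[y0:y1,x0:x1]
    n,l,s,ce=cv2.connectedComponentsWithStats(k);i=1+np.argmax(s[1:,4])
    return ce[i],s[i],(l==i)
def totool(dv,rot):
    from scipy.spatial.transform import Rotation as Rn
    return Rn.from_euler("xyz",rot).inv().apply(dv)/0.05
E
python3 - <<'E'
from h import *
C={n:np.load(n+"0.npy",allow_pickle=True).item() for n in("scene","side")}
kb={"scene":(200,188,226,213),"side":(270,240,298,262)};mb={"scene":(295,175,385,245),"side":(210,180,300,245)}
r=[];q=[]
for n,c in C.items():
    g=c["img"].max(2);ce,s,_=blob((g<90).astype(np.uint8),*kb[n]);print(n,"knob",ce,s);r.append(ray(c,*ce))
    h=cv2.cvtColor(c["img"],cv2.COLOR_RGB2HSV);m=((h[...,0]>5)&(h[...,0]<28)&(h[...,1]>90)&(h[...,2]>90)).astype(np.uint8)
    ce,s,l=blob(m,*mb[n]);P=np.array([plane(c,u,v,.004)[:2] for v,u in np.argwhere(l)])
    (x,y),R=cv2.minEnclosingCircle(P.astype(np.float32));print("mat",P.mean(0),(x,y),R,np.ptp(P,axis=0))
print(tri(*r),[plane(C[n],*blob((C[n]["img"].max(2)<90).astype(np.uint8),*kb[n])[0],.178) for n in C])
crop=[cv2.resize(C["scene"]["img"][180:270,170:270],None,fx=4,fy=4),cv2.resize(C["side"]["img"][232:332,233:333],(360,360))]
cv2.imwrite("pics/crop.png",np.hstack(crop)[:,:,::-1]) if crop[0].shape[0]==crop[1].shape[0] else print([x.shape for x in crop])
c=bot.capture("wrist");cv2.imwrite("pics/w0.png",c["img"][:,:,::-1])
# other objects roughly on desk
for nm,u,v,z in(("case",279,204,.013),("cup",315,290,.1),("bottle",452,181,.2),("red1",170,163,.1),("red2",410,247,.1)):print(nm,plane(C["scene"],u,v,z))
E
```

```text
scene knob [212.01052632 201.13684211] [208 195   9  13  95]
mat [0.47574095 0.18300817] (0.4708252251148224, 0.18404904007911682) 0.10795862972736359 [0.21435319 0.21265048]
side knob [282.95070423 251.31690141] [278 244  11  15 142]
mat [0.47042471 0.17420929] (0.4724026322364807, 0.17891335487365723) 0.10776373744010925 [0.21101978 0.2138045 ]
(array([ 0.49629167, -0.18268925,  0.17658749]), [0.0009991209017873788, 0.0009991209017873104]) [array([ 0.49650731, -0.18209464,  0.178     ]), array([ 0.49651791, -0.18532967,  0.178     ])]
case [0.41278266 0.01173092 0.013     ]
cup [0.75861999 0.00160044 0.1       ]
bottle [0.6128877  0.40442456 0.2       ]
red1 [ 0.24419439 -0.27437376  0.1       ]
red2 [0.70895578 0.26634954 0.1       ]
```

View pics/crop.png

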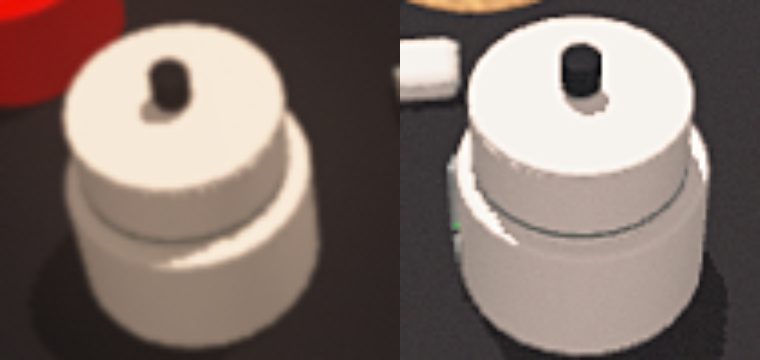

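The crop confirms it: a white body and cover with a black knob (scene (212,201), side (283,251)), and neither red one. The knob triangulates to z = 0.1766 against an expected 0.178. The mat radius comes out at 0.107 against 0.105.

Run:
```python
from h import *
s=bot.observe();print(np.round(totool(np.array([.4965,-.183,.27])-s["tool_pos"],s["tool_rot"]),2))
```

```text
[-10.54 -10.02  -1.49]
```

```bash
python3 -m creep '[[[0,0,0,-0.6,-0.6,-1.5,1],[0,0,0,-10.54,-10,-1.5,1],[0,0,0,-10.54,-10,-1.5,1],[0,0,0,-10.54,-10,-1.5,1],[0,0,0,-10.54,-10,-1.5,1],[0,0,0,-10.54,-10,-1.5,1],[0,0,0,-10.54,-10,-1.5,1],[0,0,0,-10.54,-10,-1.5,1],[0,0,0,-10.54,-10,-1.5,1],[0,0,0,-10.54,-10,-1.5,1]]]' 30
python3 - <<'E'
from h import *
s=bot.observe();print(s["tool_pos"],s["tool_rot"],np.round(totool(np.array([.4965,-.183,.27])-s["tool_pos"],s["tool_rot"]),2))
E
```

```text
clock: 1.4
tool_pos: [0.4495, -0.0592, 0.2665]
tool_rot: [3.141, 0.0, 2.696]
contact_force: [1.0, 0.6, -0.5]
finger_gap: 0.0856
finger_force: 0.0
[ 0.44954483 -0.05917786  0.26651271] [3.14123134e+00 2.82309561e-04 2.69628707e+00] [-1.91 -1.83 -0.07]
```

```bash
python3 -m creep '[[[0,0,0,0,0,0,1],[0,0,0,0,0,0,1],[0,0,0,0,0,0,1]]]'
python3 - <<'E'
from h import *
s=bot.observe();print(np.round(totool(np.array([.4965,-.183,.27])-s["tool_pos"],s["tool_rot"]),2))
E
```

```text
clock: 1.78
tool_pos: [0.4486, -0.0558, 0.2663]
tool_rot: [3.142, -0.001, 2.699]
contact_force: [0.8, -1.1, 0.0]
finger_gap: 0.0853
finger_force: 0.0
[-1.95 -1.89 -0.07]
```

```bash
python3 -m creep '[[[0,0,0,-1,-1,-0.07,1],[0,0,0,-1.95,-1.89,-0.07,1],[0,0,0,-1.95,-1.89,-0.07,1],[0,0,0,-1.95,-1.89,-0.07,1],[0,0,0,-1.95,-1.89,-0.07,1],[0,0,0,-1.95,-1.89,-0.07,1]]]'
python3 - <<'E'
from h import *
c=bot.capture("wrist");cv2.imwrite("pics/w1.png",c["img"][:,:,::-1]);s=bot.observe()
ce,st,_=blob((c["img"].max(2)<90).astype(np.uint8),0,0,560,420);print(ce,st)
np.save("w1.npy",c,allow_pickle=True)
R=cv2.Rodrigues(c["rvec"])[0];P=R@[.4965,-.183,.19]+c["tvec"];print(P, c["fx"]*P[0]/P[2]+c["cx"],c["fy"]*P[1]/P[2]+c["cy"],s["tool_pos"])
E
```

```text
clock: 2.52
tool_pos: [0.4963, -0.1829, 0.2703]
tool_rot: [3.141, 0.0, 2.699]
contact_force: [-0.0, -0.2, 0.0]
finger_gap: 0.0852
finger_force: 0.0
[276.14266001 221.14212839] [     0      0    560    420 176819]
[ 1.39655673e-04 -4.54697605e-03  2.69462536e-01] 281.8096712164018 200.27506563516187 [ 0.49641621 -0.18310256  0.27031676]
```

View pics/w1.png

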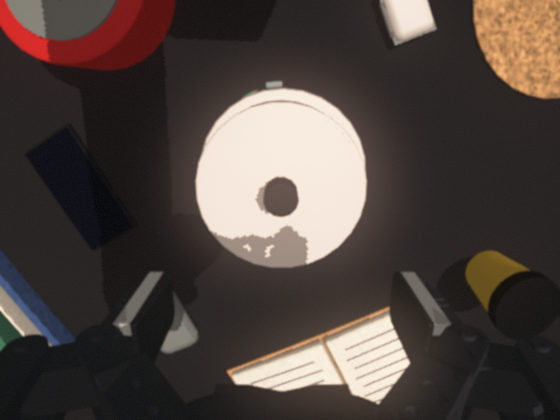

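The wrist view shows the knob top at about (281,197), against a predicted (282,200), so it is within 2 mm. Next I descend, stopping 4 to 5 mm above the cover top.

```bash
python3 -m creep '[[[0,0,0,0,0,1,1],[0,0,0,0,0,1.7,1],[0,0,0,0,0,2.06,1],[0,0,0,0,0,2.06,1],[0,0,0,0,0,2.06,0.2],[0,0,0,0,0,2.06,0],[0,0,0,0,0,2.06,0],[0,0,0,0,0,2.06,0],[0,0,0,0,0,2.06,0],[0,0,0,0,0,2.06,0]]]' 40
```

```text
clock: 3.82
tool_pos: [0.4965, -0.1844, 0.1669]
tool_rot: [-3.142, -0.0, 2.697]
contact_force: [-0.9, -0.2, 0.0]
finger_gap: 0.0002
finger_force: 0.0
```

Run:
```python
from h import *
a=bot.capture("wrist")["img"];c=bot.capture("scene");b=cv2.resize(c["img"][130:290,130:290],(420,420))
s=bot.capture("side");d=cv2.resize(s["img"][180:340,203:363],(420,420))
cv2.imwrite("pics/m.png",cv2.resize(np.hstack([a[:,70:490],b,d]),(798,266))[:,:,::-1])
```

```text
(no output)
```

View pics/m.png

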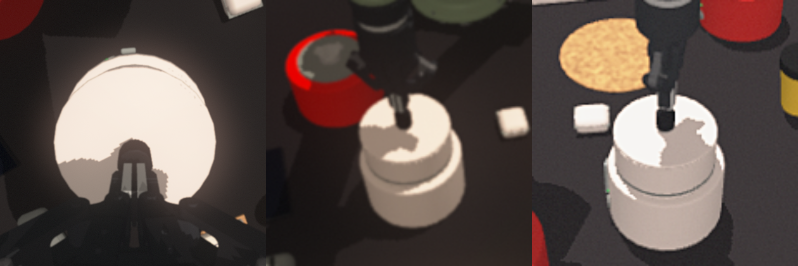

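Run:
```python
from h import *
s=bot.observe();T=np.array(s["tool_pos"])
def proj(c,P):
    K=np.array([[c["fx"],0,c["cx"]],[0,c["fy"],c["cy"]],[0,0,1]])
    return cv2.projectPoints(np.array([P],float),c["rvec"],c["tvec"],K,np.array([c["k1"],0,0,0.]))[0][0,0]
ims=[]
for n,h in(("wrist",100),("scene",25),("side",25)):
    c=bot.capture(n);p=proj(c,T);k=proj(c,[.4965,-.183,.1775]);R=cv2.Rodrigues(c["rvec"])[0]
    print(n,p,k,"cam",-R.T@c["tvec"],"axis",R[2])
    x,y=np.int32(p);x=min(max(x,h),559-h);y=min(max(y,h),419-h)
    im=cv2.resize(c["img"][y-h:y+h,x-h:x+h],(266,266),interpolation=cv2.INTER_NEAREST)
    f=133/h
    cv2.circle(im,tuple(int(v) for v in ((p-[x-h,y-h])*f)),3,(255,0,0),-1);cv2.circle(im,tuple(int(v) for v in ((k-[x-h,y-h])*f)),3,(0,255,0),-1)
    ims.append(im)
cv2.imwrite("pics/m2.png",np.hstack(ims)[:,:,::-1])
```

```text
wrist [282.05639736 243.08574608] [284.5409564  250.29978839] cam [ 0.42968785 -0.15262466  0.34568086] axis [ 0.2630475  -0.12578437 -0.95654812]
scene [211.68865931 204.28248664] [211.6717966  201.34348695] cam [ 1.19122633 -0.20019777  0.94666452] axis [-0.62189571  0.17268441 -0.76382316]
side [282.840197   254.74305053] [282.76502688 250.74800682] cam [ 0.37486085 -0.888203    0.85418577] axis [ 0.11512755  0.7762265  -0.61985326]
```

View pics/m2.png

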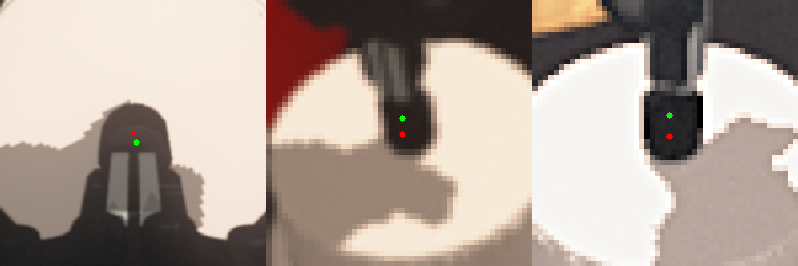

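The three close views show the shut fingertips just on top of the knob. In the side view the tip is at about row 246, which is z ≈ 0.189. So the real tips end about 22 mm above the reported TCP, and nothing was gripped. I'll open the gripper and go lower carefully.

```bash
python3 -m creep '[[[0,0,0,0,0,0,1],[0,0,0,0,0,0,1],[0,0,0,0,0,0,1],[0,0,0,0,0,0,1],[0,0,0,0,0,0,1],[0,0,0,0,0,0.2,1],[0,0,0,0,0,0.4,1],[0,0,0,0,0,0.4,1],[0,0,0,0,0,0.4,1]]]' 40
python3 - <<'E'
from h import *
ims=[]
for n,b in(("wrist",(0,0,560,420)),("side",(243,210,323,270))):
    c=bot.capture(n);x,y,X,Y=b;ims.append(cv2.resize(c["img"][y:Y,x:X],(400,300)))
cv2.imwrite("pics/m3.png",np.hstack(ims)[:,:,::-1])
E
```

```text
clock: 5.25
tool_pos: [0.4965, -0.1843, 0.1468]
tool_rot: [3.142, -0.0, 2.697]
contact_force: [-0.0, 0.0, 0.7]
finger_gap: 0.0855
finger_force: 0.0
```

View pics/m3.png

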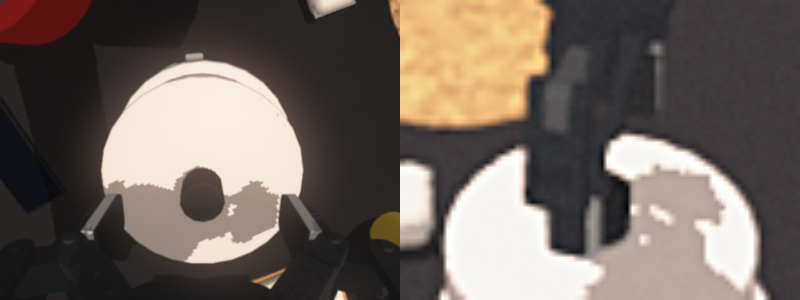

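The wrist view shows the knob at (202,195), centred between the pads at (120,…) and (285,…). Nothing is touching, so I close.

```bash
python3 -m creep '[[[0,0,0,0,0,0,0],[0,0,0,0,0,0,0],[0,0,0,0,0,0,0],[0,0,0,0,0,0,0],[0,0,0,0,0,0,0],[0,0,0,0,0,0,0]]]' 50
```

```text
clock: 6.1
tool_pos: [0.4968, -0.1843, 0.1473]
tool_rot: [3.141, 0.001, 2.697]
contact_force: [-0.6, 0.8, 5.4]
finger_gap: 0.023
finger_force: 49.0
```

```bash
python3 -m creep '[[[0,0,0,0,0,-0.2,0],[0,0,0,0,0,-0.5,0],[0,0,0,0,0,-0.9,0],[0,0,0,0,0,-1.3,0],[0,0,0,0,0,-1.7,0],[0,0,0,0,0,-2,0],[0,0,0,0,0,-2,0],[0,0,0,0,0,-2,0],[0,0,0,0,0,-2,0]]]' 60
python3 - <<'E'
from h import *
a=bot.capture("side")["img"][140:350,140:420];b=bot.capture("wrist")["img"]
cv2.imwrite("pics/m4.png",np.hstack([cv2.resize(a,(400,300)),cv2.resize(b,(400,300))])[:,:,::-1])
E
```

```text
clock: 7.22
tool_pos: [0.496, -0.1841, 0.246]
tool_rot: [3.142, -0.002, 2.697]
contact_force: [-0.4, -0.7, -2.5]
finger_gap: 0.0221
finger_force: 58.9
```

View pics/m4.png

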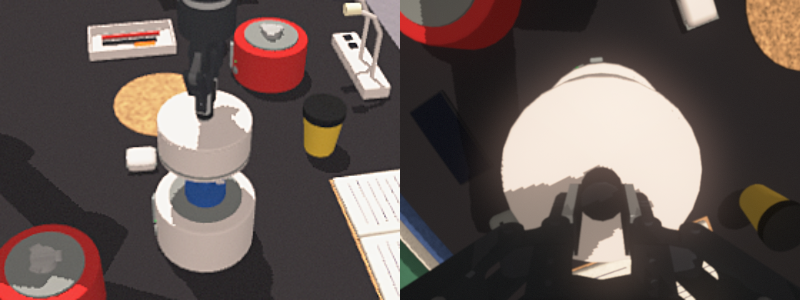

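The cover is lifted and hangs level. In the left panel it is at (205,130) and the blue cap is below at (207,192). The right panel shows the knob well between the pads. Next I carry it to the mat.

```bash
python3 -m creep '[[[0,0,0,0.2,0.36,0,0],[0,0,0,0.6,1.06,0,0],[0,0,0,1.1,1.95,0,0],[0,0,0,1.6,2.84,0,0],[0,0,0,2.1,3.73,0,0],[0,0,0,2.6,4.61,0,0],[0,0,0,3.1,5.5,0,0],[0,0,0,3.4,6.03,0,0],[0,0,0,3.59,6.37,0,0],[0,0,0,3.59,6.37,0,0]]]'
python3 -m creep '[[[0,0,0,0,0,0.4,0],[0,0,0,0,0,1,0],[0,0,0,0,0,1.7,0],[0,0,0,0,0,2.4,0],[0,0,0,0,0,3,0],[0,0,0,0,0,3.4,0],[0,0,0,0,0,3.6,0],[0,0,0,0,0,3.7,0],[0,0,0,0,0,3.75,0],[0,0,0,0,0,3.75,0]]]'
```

```text
clock: 8.57
tool_pos: [0.4705, 0.1822, 0.2468]
tool_rot: [-3.141, -0.001, 2.7]
contact_force: [-0.4, 0.9, -1.1]
finger_gap: 0.0225
finger_force: 59.2
clock: 9.82
tool_pos: [0.472, 0.1805, 0.0599]
tool_rot: [3.141, 0.001, 2.697]
contact_force: [0.7, 0.3, -0.9]
finger_gap: 0.0224
finger_force: 59.3
```

```bash
python3 -m creep '[[[0,0,0,0,0,0.06,0],[0,0,0,0,0,0.12,0],[0,0,0,0,0,0.16,0],[0,0,0,0,0,0.16,0],[0,0,0,0,0,0.16,0]]]'
```

```text
clock: 10.45
tool_pos: [0.4714, 0.1802, 0.0515]
tool_rot: [-3.141, -0.0, 2.697]
contact_force: [-1.3, -1.1, -0.2]
finger_gap: 0.0224
finger_force: 59.5
```

```bash
python3 -m creep '[[[0,0,0,0,0,0.02,0],[0,0,0,0,0,0.02,0],[0,0,0,0,0,0.02,0]]]'
```

```text
clock: 10.82
tool_pos: [0.4714, 0.1802, 0.0514]
tool_rot: [-3.141, 0.0, 2.697]
contact_force: [-5.2, -1.6, 9.9]
finger_gap: 0.0227
finger_force: 60.5
```

Contact at the expected height. Release and retreat.

```bash
python3 -m creep '[[[0,0,0,0,0,0,1],[0,0,0,0,0,0,1],[0,0,0,0,0,0,1],[0,0,0,0,0,0,1],[0,0,0,0,0,0,1],[0,0,0,0,0,-0.6,1],[0,0,0,0,0,-1.6,1],[0,0,0,0,0,-2.8,1],[0,0,0,0,0,-4,1],[0,0,0,0,0,-4,1]]]' 30
python3 - <<'E'
from h import *
for n in("scene","side"):
    c=bot.capture(n);np.save(n+"1.npy",c,allow_pickle=True);h=cv2.cvtColor(c["img"],cv2.COLOR_RGB2HSV)
    m=((h[...,0]>95)&(h[...,0]<130)&(h[...,1]>120)&(h[...,2]>60)).astype(np.uint8)
    b=(170,170,260,270) if n=="scene" else (240,220,330,330)
    ce,s,_=blob(m,*b);print(n,ce,s)
    # grip top disc: brightest top rows
s=bot.observe();print(s["tool_pos"],s["tool_rot"])
a=np.load("scene1.npy",allow_pickle=True).item()["img"];b=np.load("side1.npy",allow_pickle=True).item()["img"]
z=lambda i,x,y,w:cv2.resize(i[y:y+w*3//4,x:x+w],(400,300))
cv2.imwrite("pics/m5.png",np.vstack([np.hstack([z(a,160,140,240),z(b,170,140,200)]),np.hstack([z(a,180,180,80),z(b,243,240,80)])])[:,:,::-1])
E
```

```text
clock: 12.08
tool_pos: [0.4747, 0.1811, 0.2556]
tool_rot: [3.136, 0.008, 2.697]
contact_force: [0.5, 0.3, -0.6]
finger_gap: 0.0854
finger_force: 0.0
scene [215.29812207 217.04225352] [203 205  25  25 426]
side [282.98666667 271.56      ] [270 256  28  29 600]
[0.47180092 0.18043904 0.25073757] [3.14084275e+00 9.44573720e-04 2.69680818e+00]
```

View pics/m5.png

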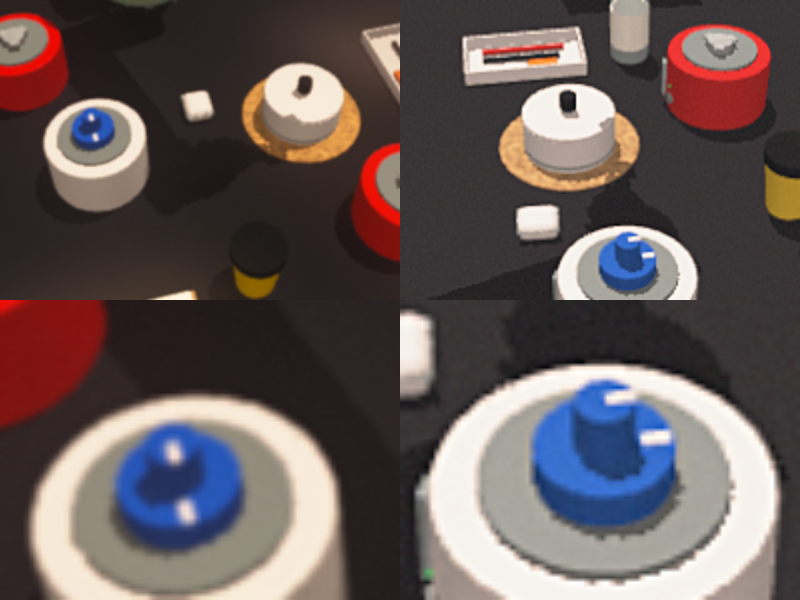

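The cover stands upright on the cork: knob at (303,85) and (567,100) in the top panels, with cork visible all round. The cap's grip top is at scene px (214.6,209.6) and side px (283.6,259.6), with the white stripe on it.

Run:
```python
from h import *
C={n:np.load(n+"1.npy",allow_pickle=True).item() for n in("scene","side")}
p={"scene":(214.6,209.6),"side":(283.6,259.6)}
print(tri(*[ray(C[n],*p[n]) for n in C]),[plane(C[n],*p[n],.153) for n in C])
for n,b in(("scene",(180,190,252,262)),("side",(245,240,332,330))):
    h=cv2.cvtColor(C[n]["img"],cv2.COLOR_RGB2HSV);bl=(h[...,0]>95)&(h[...,0]<130)&(h[...,1]>120)
    g=(h[...,2]>70)&(h[...,2]<165)&(h[...,1]<60)
    ce,s,l=blob((g).astype(np.uint8),*b);P=np.array([plane(C[n],u,v,.105)[:2] for v,u in np.argwhere(l)],np.float32);print(n,s,cv2.minEnclosingCircle(P))
s=bot.observe();print(np.round(totool(np.array([.4965,-.183,.235])-s["tool_pos"],s["tool_rot"]),2))
```

```text
(array([ 0.49906636, -0.1799238 ,  0.14766066]), [0.00011418459966644348, 0.00011418459966640475]) [array([ 0.50357429, -0.17998716,  0.153     ]), array([ 0.49818344, -0.18540618,  0.153     ])]
scene [195 205  43  35 674] ((0.5021325945854187, -0.18035338819026947), 0.057753678411245346)
side [246 275  33  55 284] ((0.440319299697876, -0.2524842917919159), 0.08220987021923065)
[-3.57 -6.35  0.31]
```

```bash
python3 -m creep '[[[0,0,0,-0.5,-0.87,0,1],[0,0,0,-1.2,-2.08,0,1],[0,0,0,-1.9,-3.3,0,1],[0,0,0,-2.6,-4.5,0,1],[0,0,0,-3.2,-5.55,0,1],[0,0,0,-3.63,-6.3,0,1],[0,0,0,-3.63,-6.3,0,1],[0,0,0,-3.63,-6.3,0,1],[0,0,0,-3.63,-6.3,0,1],[0,0,0,-3.63,-6.3,0,1]]]' 30
python3 - <<'E'
from h import *
c=bot.capture("wrist");h=cv2.cvtColor(c["img"],cv2.COLOR_RGB2HSV)
np.save("w2.npy",c,allow_pickle=True)
m=((h[...,0]>95)&(h[...,0]<130)&(h[...,1]>120)&(h[...,2]>50)).astype(np.uint8)
ce,s,l=blob(m,150,50,450,300);cv2.imwrite("pics/w2.png",c["img"][:,:,::-1]);print(ce,s)
g=((h[...,2]>60)&(h[...,2]<190)&(h[...,1]<70)).astype(np.uint8)
P=np.array([plane(c,u,v,.125)[:2] for v,u in np.argwhere(l)],np.float32);print("flange z.125",P.mean(0),cv2.minEnclosingCircle(P))
# crude stripe & white deck outline
w=((h[...,2]>185)&(h[...,1]<70)).astype(np.uint8);ce,s,l=blob(w,100,20,480,320);P=np.array([plane(c,u,v,.1)[:2] for v,u in np.argwhere(l)],np.float32);print("deck",s,cv2.minEnclosingCircle(P))
print(bot.observe()["tool_pos"])
E
python3 - <<'E'
E
```

```text
clock: 13.42
tool_pos: [0.4999, -0.1807, 0.2504]
tool_rot: [3.142, -0.0, 2.699]
contact_force: [-0.1, 0.9, 0.4]
finger_gap: 0.0853
finger_force: 0.0
[277.53231293 180.83284742] [ 241  145   75   75 4116]
flange z.125 [ 0.49524334 -0.18243356] ((0.49694645404815674, -0.18299321830272675), 0.031931232661008835)
deck [ 192   86  174  170 9338] ((0.49699434638023376, -0.18237002193927765), 0.07836973667144775)
[ 0.49998046 -0.18083929  0.25051503]
```

View pics/w2.png

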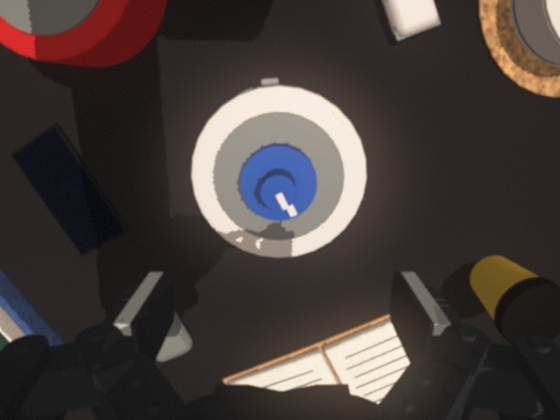

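The wrist view shows the cap at about (278,181). The flange radius fits at 31.9 mm (expected 32), centred at (0.497,-0.183). I'll aim for (0.498,-0.1825), with the real tips about 4 to 6 mm above the flange.

```bash
python3 -m creep '[[[0,0,0,0.02,-0.05,0.8,1],[0,0,0,0.02,-0.05,1.7,1],[0,0,0,0.02,-0.05,2.4,1],[0,0,0,0.02,-0.05,2.75,1],[0,0,0,0.02,-0.05,2.87,1],[0,0,0,0.02,-0.05,2.87,1]]]' 25
python3 -m creep '[[[0,0,0,0,0,0,0],[0,0,0,0,0,0,0],[0,0,0,0,0,0,0],[0,0,0,0,0,0,0],[0,0,0,0,0,0,0],[0,0,0,0,0,0,0],[0,0,0,0,0,0,0]]]' 25; python3 -c "
from h import *
print(np.round(bot.observe()['wrist_torque'],3))"
```

```text
clock: 14.22
tool_pos: [0.4982, -0.1836, 0.1073]
tool_rot: [-3.142, 0.0, 2.697]
contact_force: [-0.8, -0.3, -0.7]
finger_gap: 0.0857
finger_force: 0.0
clock: 15.1
tool_pos: [0.4982, -0.1841, 0.1075]
tool_rot: [-3.141, 0.001, 2.697]
contact_force: [-0.5, 0.5, 5.4]
finger_gap: 0.0262
finger_force: 24.5
[0.096 0.248 0.   ]
```

Gripped. I try counter-clockwise from above (negative rz) in small steps, watching the torque.

```bash
python3 -m creep '[[[0,0,-0.25,0,0,0,0],[0,0,-0.5,0,0,0,0],[0,0,-0.5,0,0,0,0]]]'; python3 -c "
from h import *
print(np.round(bot.observe()['wrist_torque'],3))"
python3 -m creep '[[[0,0,-0.2,0,0,0,0],[0,0,-0.4,0,0,0,0],[0,0,-0.4,0,0,0,0]]]'; python3 -c "
from h import *
print(np.round(bot.observe()['wrist_torque'],3))"
```

```text
clock: 15.48
tool_pos: [0.4985, -0.1842, 0.1075]
tool_rot: [-3.141, 0.001, 2.784]
contact_force: [-1.1, 0.0, 5.1]
finger_gap: 0.0264
finger_force: 24.6
[0.088 0.024 0.003]
clock: 15.85
tool_pos: [0.4986, -0.1842, 0.1075]
tool_rot: [-3.141, 0.002, 2.853]
contact_force: [-0.1, -0.3, 5.5]
finger_gap: 0.0265
finger_force: 24.5
[ 0.014 -0.013 -0.065]
```

```bash
python3 -m creep '[[[0,0,-0.2,0,0,0,0],[0,0,-0.4,0,0,0,0],[0,0,-0.4,0,0,0,0]]]'; python3 -c "
from h import *
print(np.round(bot.observe()['wrist_torque'],3))"
python3 -m creep '[[[0,0,-0.2,0,0,0,0],[0,0,-0.3,0,0,0,0],[0,0,-0.3,0,0,0,0]]]'; python3 -c "
from h import *
print(np.round(bot.observe()['wrist_torque'],3))"
```

```text
clock: 16.23
tool_pos: [0.4986, -0.1843, 0.1075]
tool_rot: [-3.141, 0.002, 2.923]
contact_force: [-0.1, 0.7, 5.2]
finger_gap: 0.0267
finger_force: 24.5
[-0.018  0.037 -0.011]
clock: 16.6
tool_pos: [0.4986, -0.1842, 0.1075]
tool_rot: [-3.141, 0.002, 2.975]
contact_force: [0.4, 0.9, 5.1]
finger_gap: 0.0267
finger_force: 24.5
[ 0.031 -0.017 -0.066]
```

```bash
python3 -m creep '[[[0,0,-0.2,0,0,0,0],[0,0,-0.4,0,0,0,0],[0,0,-0.4,0,0,0,0]]]'; python3 -c "
from h import *
print(np.round(bot.observe()['wrist_torque'],3))"
python3 -m creep '[[[0,0,-0.2,0,0,0,0],[0,0,-0.4,0,0,0,0],[0,0,-0.4,0,0,0,0]]]'
python3 - <<'E'
from h import *
print(np.round(bot.observe()['wrist_torque'],3))
def stripe(c,box,t=.125):
    h=cv2.cvtColor(c["img"],cv2.COLOR_RGB2HSV)
    bl=((h[...,0]>95)&(h[...,0]<130)&(h[...,1]>110)&(h[...,2]>40)).astype(np.uint8)
    x0,y0,x1,y1=box;k=np.zeros_like(bl);k[y0:y1,x0:x1]=bl[y0:y1,x0:x1]
    hull=cv2.convexHull(np.argwhere(k)[:,::-1].astype(np.int32));M=np.zeros_like(bl);cv2.fillConvexPoly(M,hull,1)
    w=((h[...,2]>150)&(h[...,1]<90)).astype(np.uint8)&M
    n,l,s,ce=cv2.connectedComponentsWithStats(w)
    return [(np.round(ce[i],1).tolist(),int(s[i,4]),np.round(plane(c,*ce[i],.125)[:2],4).tolist()) for i in range(1,n) if s[i,4]>3]
for n,b in(("scene",(195,195,240,240)),("side",(260,245,305,295))):
    print(n,stripe(np.load(n+"1.npy",allow_pickle=True).item(),b),stripe(bot.capture(n),b))
E
```

```text
clock: 16.98
tool_pos: [0.4986, -0.1842, 0.1075]
tool_rot: [-3.141, 0.001, 3.045]
contact_force: [-0.2, 0.4, 5.8]
finger_gap: 0.0266
finger_force: 24.5
[ 0.05   0.066 -0.016]
clock: 17.35
tool_pos: [0.4987, -0.184, 0.1075]
tool_rot: [-3.141, 0.002, 3.115]
contact_force: [-0.1, 0.1, 5.9]
finger_gap: 0.0264
finger_force: 24.5
[ 0.118 -0.048 -0.033]
scene [([214.4, 210.1], 15, [0.4807, -0.18]), ([216.6, 221.9], 17, [0.521, -0.1814])] [([219.7, 221.0], 7, [0.5202, -0.1733])]
side [([286.7, 259.1], 17, [0.5103, -0.1569]), ([293.8, 267.1], 18, [0.5218, -0.1841])] [([275.5, 260.0], 4, [0.4848, -0.1559]), ([292.4, 264.7], 12, [0.52, -0.1763]), ([281.0, 266.0], 5, [0.4941, -0.1765])]
```

Torque stays light at 24° and the stripe has followed about 20°. I continue.

```bash
python3 -m creep '[[[0,0,-0.4,0,0,0,0],[0,0,-0.8,0,0,0,0],[0,0,-1.2,0,0,0,0],[0,0,-1.2,0,0,0,0]]]'
python3 - <<'E'
from h import *
print(np.round(bot.observe()['wrist_torque'],3))
for n,b in(("scene",(195,195,240,240)),("side",(260,245,305,295))):
    c=bot.capture(n)
    h=cv2.cvtColor(c["img"],cv2.COLOR_RGB2HSV)
    bl=((h[...,0]>95)&(h[...,0]<130)&(h[...,1]>110)&(h[...,2]>40)).astype(np.uint8)
    x0,y0,x1,y1=b;k=np.zeros_like(bl);k[y0:y1,x0:x1]=bl[y0:y1,x0:x1]
    M=np.zeros_like(bl);cv2.fillConvexPoly(M,cv2.convexHull(np.argwhere(k)[:,::-1].astype(np.int32)),1)
    w=((h[...,2]>140)&(h[...,1]<90)).astype(np.uint8)&M
    q,l,s,ce=cv2.connectedComponentsWithStats(w)
    for i in range(1,q):
        if s[i,4]>3:
            p=plane(c,*ce[i],.125)[:2];print(n,s[i,4],p,np.degrees(np.arctan2(p[1]+.1825,p[0]-.498)))
E
```

```text
clock: 17.95
tool_pos: [0.4987, -0.1837, 0.1075]
tool_rot: [3.142, 0.002, -2.958]
contact_force: [0.1, 1.8, 5.6]
finger_gap: 0.0266
finger_force: 24.6
[ 0.354 -0.069  0.063]
scene 14 [ 0.51732707 -0.16799781] 36.882959260778605
side 4 [ 0.48476906 -0.15585766] 116.40960923227223
side 10 [ 0.49975041 -0.16943529] 82.36896941430298
side 4 [ 0.52056431 -0.17101301] 26.979632959904272
```

The cap follows the gripper: the stripe is at 37° for 36° commanded. This is the loosening way, so I turn to about 52°, then lift gently.

```bash
python3 -m creep '[[[0,0,-0.4,0,0,0,0],[0,0,-0.8,0,0,0,0],[0,0,-1.2,0,0,0,0],[0,0,-1.6,0,0,0,0],[0,0,-1.6,0,0,0,0],[0,0,-1.6,0,0,-0.03,0],[0,0,-1.6,0,0,-0.03,0]]]'
python3 - <<'E'
from h import *
print(np.round(bot.observe()['wrist_torque'],3))
c=bot.capture("scene");h=cv2.cvtColor(c["img"],cv2.COLOR_RGB2HSV)
w=((h[...,2]>140)&(h[...,1]<90)).astype(np.uint8);w[:205]=0;w[232:]=0;w[:,:205]=0;w[:,232:]=0
q,l,s,ce=cv2.connectedComponentsWithStats(w)
for i in range(1,q):
    p=plane(c,*ce[i],.125)[:2];print(s[i,4],p,np.degrees(np.arctan2(p[1]+.1825,p[0]-.498)))
E
```

```text
clock: 18.92
tool_pos: [0.4977, -0.1838, 0.1081]
tool_rot: [3.141, -0.0, -2.679]
contact_force: [0.0, -0.1, -0.4]
finger_gap: 0.0261
finger_force: 24.7
[ 0.045 -0.091 -0.029]
146 [ 0.52023363 -0.1522698 ] 53.66635361663941
17 [ 0.51096526 -0.16359587] 55.55600930663407
```

Stripe at about 55°, cap loose. Gentle lift with a force check.

```bash
python3 -m creep '[[[0,0,0,0,0,-0.04,0],[0,0,0,0,0,-0.08,0],[0,0,0,0,0,-0.12,0],[0,0,0,0,0,-0.12,0]]]' 30
```

```text
clock: 19.48
tool_pos: [0.4979, -0.184, 0.1147]
tool_rot: [-3.141, 0.0, -2.679]
contact_force: [-0.2, -0.4, -0.7]
finger_gap: 0.0264
finger_force: 30.0
```

Force is only the cap's weight, so I lift it straight up to about 75 mm.

```bash
python3 -m creep '[[[0,0,0,0,0,-0.15,0],[0,0,0,0,0,-0.35,0],[0,0,0,0,0,-0.6,0],[0,0,0,0,0,-0.85,0],[0,0,0,0,0,-1.1,0],[0,0,0,0,0,-1.3,0],[0,0,0,0,0,-1.4,0],[0,0,0,0,0,-1.4,0],[0,0,0,0,0,-1.4,0],[0,0,0,0,0,-1.4,0]]]' 40
python3 - <<'E'
from h import *
r=[]
for n,b in(("scene",(170,100,270,260)),("side",(230,150,340,320))):
    c=bot.capture(n);h=cv2.cvtColor(c["img"],cv2.COLOR_RGB2HSV)
    m=((h[...,0]>95)&(h[...,0]<130)&(h[...,1]>120)&(h[...,2]>40)).astype(np.uint8)
    ce,s,l=blob(m,*b);print(n,ce,s);r.append(ray(c,*ce))
    k=(c["img"].max(2)<90).astype(np.uint8)
print(tri(*r)); s=bot.observe();print(s["tool_pos"],s["finger_gap"],s["contact_force"],s["qd"])
# other objects unchanged outside robot/humidifier/mat: compare to start
for n in("scene","side"):
    a=np.load(n+"0.npy",allow_pickle=True).item()["img"];d=(cv2.absdiff(a,bot.capture(n)["img"]).max(2)>60).astype(np.uint8)
    q,l,st,ce=cv2.connectedComponentsWithStats(d);print(n,[(st[i].tolist()) for i in range(1,q) if st[i,4]>40])
E
```

```text
clock: 20.72
tool_pos: [0.4976, -0.1838, 0.184]
tool_rot: [3.141, -0.001, -2.679]
contact_force: [-0.2, -0.6, -0.8]
finger_gap: 0.0259
finger_force: 40.5
scene [211.24429224 197.97260274] [198 183  27  27 438]
side [282.54414125 247.14446228] [268 230  31  31 623]
(array([ 0.49566079, -0.18270479,  0.18837808]), [0.0004579928890905558, 0.0004579928890905097])
[ 0.49772242 -0.18376215  0.18408736] 0.025736902684060616 [ 1.1711506  -0.63788082 -0.7839808 ] [-9.79524773e-05 -1.93720647e-03  1.39235555e-03  1.03345277e-03
  1.20879114e-04  1.16110190e-03]
scene [[135, 0, 40, 58, 1478], [180, 0, 37, 84, 2126], [239, 0, 44, 41, 996], [262, 0, 61, 75, 2810], [408, 0, 45, 65, 1570], [437, 0, 19, 8, 89], [397, 45, 11, 16, 91], [156, 60, 26, 29, 553], [203, 93, 9, 12, 52], [251, 126, 22, 14, 144], [153, 149, 89, 87, 2939], [312, 177, 54, 53, 2123], [198, 210, 44, 36, 244], [136, 284, 9, 10, 69]]
side [[88, 0, 43, 130, 2978], [135, 0, 46, 105, 2271], [216, 0, 20, 19, 270], [235, 1, 20, 24, 215], [208, 0, 94, 83, 2650], [297, 0, 27, 115, 1559], [0, 52, 28, 102, 1051], [86, 73, 7, 21, 67], [255, 88, 53, 99, 2600], [86, 93, 11, 14, 99], [77, 109, 23, 18, 139], [62, 125, 40, 34, 704], [100, 131, 13, 29, 57], [0, 155, 10, 11, 88], [77, 159, 14, 10, 82], [60, 166, 11, 19, 42], [0, 172, 30, 40, 450], [230, 182, 60, 49, 1625], [62, 186, 23, 25, 233], [36, 191, 12, 27, 106], [252, 230, 66, 74, 2780], [108, 246, 20, 21, 195], [43, 263, 22, 36, 374], [135, 297, 75, 47, 2353], [340, 367, 19, 11, 112], [344, 379, 10, 8, 54]]
```

The cap is held level about 75 mm above the neck, with centroid z ≈ 0.188 and a light, steady load. The remaining image differences are the arm and its shadow, plus the cover and cap.

```bash
python3 -c "
from cell import bot
print(bot.job_done())"
```

```text
the job is handed in; nothing more can be done
None
```

I've handed the job in after about 21 s of robot time: the cover stands upright on the cork mat, and the cap came loose counter-clockwise from above (a right-handed thread) and is held level about 75 mm above the neck, with no sign that anything else moved.

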